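# Kickstand down, balancing robot held upright for calibration

## Task

Get the two-wheeled balancing robot on the blue mat ready for its gyro calibration: it has tipped forward onto its fall bar. First push its folded kickstand out and down past centre until it snaps fully home, then take it by its top handle bar, stand it upright with both wheels on the mat, and finish while still holding it there upright and still, so that only your grip keeps it from tipping onto the fall bar or the kickstand. Leave the other things on the bench where they are.

Things in the scene. Friction and masses are not known exactly. Their poses are not given: they have to be found in the camera images.
- frame: the balancer (the loose two-wheeled balancing robot), 0.8 kg: decks 50 x 108 mm on standoffs, battery on top (its top at z 138 mm). Origin: mid axle, 40 mm above the mat; z up the stack, y along the axle, +x to its rear (kickstand), -x to its front (fall bar). Offsets below are in this frame. At the start it leans forward 0.55 rad (31 degrees), top towards the arm, on wheels and fall bar; its rear faces up and away from the arm
- handle: the black flat-sided carrying handle bar on top of the frame: 12 mm thick along the frame's x, 24 mm high, 116 mm long along the frame's y, on an alu post at each end; origin at the bar's centre, (0, 0, 178) mm in the frame. Free space 28 mm under the bar down to the battery, free in front and behind. Pinched across its 12 mm, it turns with the gripper
- grip_bar (a point): centre of the handle bar, the point to pinch; axes as the frame's
- fall_bar: black tube 12 mm thick, 120 mm wide, across the balancer's front on two struts, tube centre at (-85, 0, 12) mm in the frame; this body's origin and axes are those of the frame
- wheel_left: rubber-tyred wheel 80 mm across, 24 mm wide, centre at (0, 74, 0) mm in the frame (its origin); axle along y. It turns on the gearmotor with a light drag of 0.03 N m, so the balancer can roll
- wheel_right: the same wheel at (0, -74, 0) mm in the frame
- kickstand (a joint): kickstand angle, rad: 0 folded up behind the frame (start), 1.85 fully down (stop). An over-centre spring drives it from mid travel (0.925) to the nearer stop and keeps it there, with up to 0.05 N m (0.5 N at the foot). It hinges about the frame's y at kick_pivot; at angle q the leg points along (sin(0.349+q), 0, cos(0.349+q)) in the frame: out to the rear, then down
- kick_pivot (a point): hinge of the kickstand, at (40, 0, 50) mm in the frame, in a clevis 28 mm wide on the balancer's rear
- kick_toe (a point): centre of the kickstand's foot at the leg's free end, 110 mm from kick_pivot; the leg is a flat alu bar 8 mm thick, 12 mm wide. Folded, 45 mm of free space lies between the foot and the decks, open from above
- kick_foot: black rubber cross bar at the end of the leg, 14 mm thick, 50 mm long along the frame's y; origin at its centre (kick_toe), its z along the leg away from the pivot. With the kickstand down and the balancer upright it hangs 18 mm above the mat; it would lean back 0.14 rad to rest on it
- mat: fixed blue bench mat 460 x 700 x 3 mm, origin at the centre of its underside on the bench; the balancer stands on it
- cleaner_bottle: bystander: upright white squeeze bottle with black cap, 60 mm across, 150 mm tall; origin at the centre of its underside
- solder_spool: bystander: aluminium solder spool standing on its flange, 58 mm across, 50 mm tall; origin at the centre of its underside
- flux_jar: bystander: small amber jar with black lid, 52 mm across, 45 mm tall; origin at the centre of its underside
- tape_roll: bystander: roll of cream tape lying flat, 68 mm across, 19 mm tall; origin at the centre of its underside
- screwdriver: bystander: black-handled screwdriver lying flat, 170 mm long along its x axis, up to about 30 mm thick; origin on its underside near the middle
- spare_battery: bystander: grey battery brick 26 x 85 x 30 mm lying flat, long side along its y axis; origin at the centre of its underside
- side_cutters: bystander: side cutters lying flat beside the mat, 130 mm long, 15 mm thick; origin on the underside near the joint
- tip_cleaner: bystander: open dark steel pot of brass wool beside the mat, 68 mm across, 58 mm tall; origin at the centre of its underside

How it is judged:
By the outcome, as a careful person would: the job done as asked, in the order asked, and still so for the second after the job is handed in, while the arm keeps its last pose, push and grip.
It also fails if it takes over 48 s, if anything falls off the work surface, if the arm or the gripper's body presses on something with over 40 N, if the wrist force passes 120 N, or if a joint passes its speed limit or range.

## Robot

A 6-joint arm with a two-finger parallel gripper is mounted at the origin on the work surface. World frame = base frame: x ahead of the robot, y to its left, z up, the work surface at z = 0. Lengths are in m, angles in rad, forces in N, time in s.
With the tool pointing down it reaches from about 0.3 to 0.775 m from the base axis. Payload 14.6 kg.
Tool frame: the origin (TCP) lies between the finger pads; the fingertips stand 19 mm ahead of it and the grasp point (between the pads) is the TCP (tip_extent is the distance from the TCP to the fingertips, in m); y points along the fingers, x is the direction in which the jaws open and shut, and the axes are right-handed (so a half turn about y gives the same grasp; the last joint's range is limited). The gripper opens to 94 mm and grips with 3 to 60 N. Pads are 16 mm wide; open, the fingers measure 119 mm over their backs; the gripper's body (75 mm by 177 mm) begins 78 mm behind the grasp point.
Start: joints at [-1.383, 0.3, 1.521, -0, 1.321, -0.067], TCP at [0.139, -0.532, 0.224] pointing down, gripper open.
Joint ranges: [-3.03, 3.03], [-0.79, 2.21], [0.23, 2.52], [-1.04, 4.18], [0, 3.07], [-2.55, 2.55]. Speed limits (rad/s): [2.22, 2.22, 2.57, 3.14, 3.14, 3.14].

## Interface

Orientations are given as [roll, pitch, yaw] about the fixed x, y, z axes, in that order (R = Rz(yaw) Ry(pitch) Rx(roll)).
In Python, from station import * gives the robot as it stands.
- The arm moves only by the shell command python3 -m pendant 'ROWS' [OPENING] [FORCE]. ROWS is a JSON object of lists of equal length, an entry for each row: "translation": the shift along the tool's x, y, z each as a share of 0.5 m, from -1 to 1, a list of three; "rot": the turn, a rotation vector about the tool's x, y, z each as a share of 90 degrees, from -1 to 1, a list of three. In form: {"translation": [[x, y, z], ...], "rot": [[ax, ay, az], ...]}. A call has 1 to 8 rows; each row is the pose to reach, as a shift and turn from the pose measured when the call began, along the tool's axes at that moment; what a row does not reach only later rows make up. A row lasts 1/12 s, in which the tool goes at most 41.7 mm and 7.16 degrees, less where a joint would pass 70% of its speed; a pose out of reach is approached as far as the arm can. A call with a number of a shift or a turn outside -1 to 1 is refused whole. A call with a gripper value outside its range is refused whole. OPENING is the opening, from 0 (shut) to 1 (fully open), set as the call begins (- or left out, the last holds). The fingers move at their own pace and stop on an object; FORCE is the grip in N (left out, the last holds). Time passes only in rows, so rows that repeat a pose let the fingers close. It gives the time, the measured TCP pose, the force and the opening at its end, in the units of the state.
- get_obs(): the state, without advancing time (a new reading comes with each control period).
- camera(name): name is "side" or "top"; returns the picture (420x560x3 uint8, red, green, blue); there is no depth.
- camera_params(name): a dict with "mtx" (3x3 intrinsics, pixels), "distortion" ([k1, k2, p1, p2, k3] as OpenCV has them; the pictures are not rectified), "view" (4x4, takes a point from world to camera coordinates). Camera axes: x right, y down, z forward; pixel columns grow to the right and rows downward; lengths in m; the calibration is good to about 2 mm. A picture is of the moment at which its call begins. camera_params takes no time and is no camera call.
- hand_in(): hands the job in, once; it reports no verdict.
The state is a dict: "time_s": time; "qpos": joint angles; "joint_vel": joint speeds; "tau": joint torques, N m; "ee_pos": TCP position; "eef_rot": TCP orientation; "force": force on the tool from outside, world axes, zero at the start; "moment": the same for the moment, N m; "grip_width": finger opening in m.
Only numpy, scipy, OpenCV 4.12 (cv2) and the standard library are available. Lean on these libraries where they do the work, as an engineer would, in place of code of your own. Each camera call takes 0.05 s, during which the arm holds its last target.

## Working session

There is one attempt and no reset: what is moved stays moved. The work goes in short steps, Python scripts to look and compute and a shell command to move; the robot and the scene stay as the last step left them, time stands still between calls to the robot, and variables do not carry over. Pictures are saved under pics/ and viewed, and the job is handed in when it is done.

```bash
ls; mkdir -p pics; python3 - <<'E'
from station import *
import cv2
o=get_obs();print(o)
for n in ("side","top"):
    cv2.imwrite(f"pics/{n}0.png",camera(n)[:,:,::-1]);print(camera_params(n))
E
```

```text
pics
{'time_s': 0.0, 'qpos': array([-1.38261031e+00,  3.00469027e-01,  1.52156392e+00, -1.60083217e-05,
        1.32067186e+00, -6.65842640e-02]), 'joint_vel': array([-0.00047693,  0.00046453, -0.00057431, -0.00176462, -0.00077883,
       -0.00010008]), 'tau': array([ 1.92975247e-03, -5.31812096e+01, -3.52735806e+01,  7.08930963e-02,
        2.44248100e-02, -5.76898401e-05]), 'ee_pos': array([ 0.13857181, -0.53202224,  0.22389471]), 'eef_rot': array([-1.57073780e+00,  1.11071212e-03, -1.31602204e+00]), 'force': array([ 0.37128751, -0.37699867,  0.77651775]), 'moment': array([-0.00893904,  0.01076857,  0.00232136]), 'grip_width': 0.09419902104045043}
{'mtx': array([[404.56144127,   0.        , 281.47371151],
       [  0.        , 404.56144127, 212.27275899],
       [  0.        ,   0.        ,   1.        ]]), 'distortion': array([-0.05427208,  0.        ,  0.        ,  0.        ,  0.        ]), 'view': array([[ 0.92420638, -0.38152179, -0.01684311, -0.53800907],
       [-0.31126532, -0.72699587, -0.61203833,  0.2607991 ],
       [ 0.22126108,  0.5708924 , -0.79064872,  1.30985617],
       [ 0.        ,  0.        ,  0.        ,  1.        ]])}
{'mtx': array([[441.00766954,   0.        , 276.06469893],
       [  0.        , 441.00766954, 209.94972471],
       [  0.        ,   0.        ,   1.        ]]), 'distortion': array([0.00427905, 0.        , 0.        , 0.        , 0.        ]), 'view': array([[-0.019356  , -0.99959392,  0.02091287,  0.00535884],
       [-0.98804991,  0.01592502, -0.15330941,  0.60934325],
       [ 0.15291411, -0.02363042, -0.98795692,  1.35609602],
       [ 0.        ,  0.        ,  0.        ,  1.        ]])}
```

View pics/side0.png

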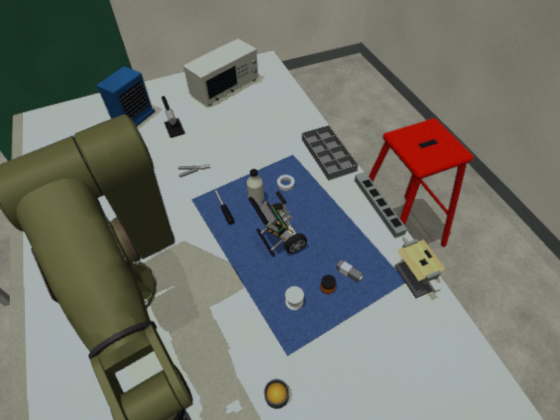

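View pics/top0.png

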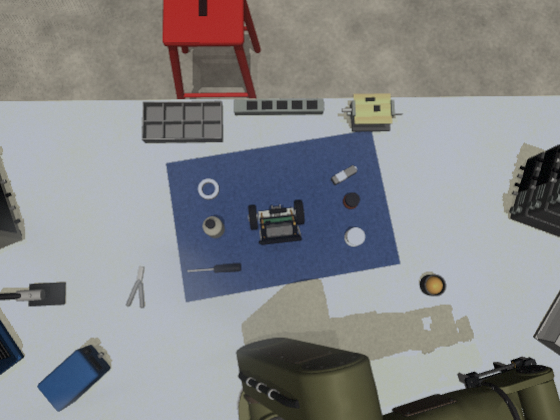

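```bash
python3 - <<'E'
import cv2
a=cv2.imread("pics/side0.png")[160:270,200:340];cv2.imwrite("pics/s1.png",cv2.resize(a,None,fx=5.6,fy=5.4,interpolation=cv2.INTER_CUBIC))
a=cv2.imread("pics/top0.png")[180:260,190:320];cv2.imwrite("pics/t1.png",cv2.resize(a,None,fx=6,fy=6,interpolation=cv2.INTER_CUBIC))
E
```

```text
(no output)
```

View pics/s1.png

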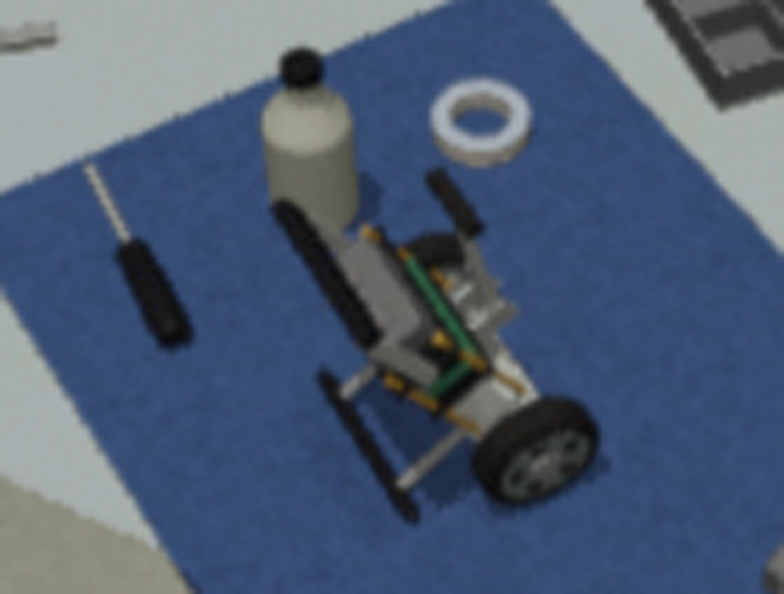

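View pics/t1.png

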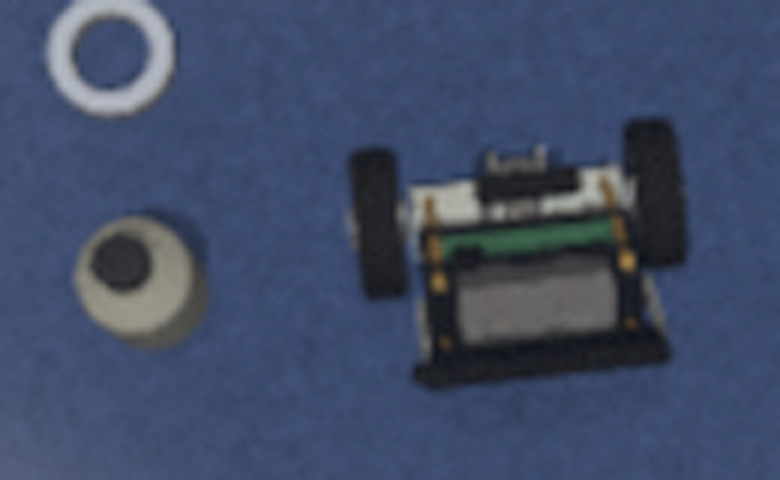

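```bash
cat > h.py <<'E'
import numpy as np, cv2
from scipy.spatial.transform import Rotation as Ro
from scipy.optimize import least_squares
from station import *
P={n:camera_params(n) for n in("side","top")}
def proj(n,p):
    p=np.atleast_2d(np.asarray(p,float)); V=P[n]["view"]
    return cv2.projectPoints(p,cv2.Rodrigues(V[:3,:3])[0],V[:3,3],P[n]["mtx"],P[n]["distortion"])[0][:,0]
def F(v): # x,y,yaw,lean -> R,t
    return Ro.from_euler("ZY",[v[2],-v[3]]),np.array([v[0],v[1],.043])
def toe(q): return np.array([.040+.11*np.sin(.349+q),0,.05+.11*np.cos(.349+q)])
E
cat > fit.py <<'E'
from h import *
T=lambda u,v:(190+u/6,180+v/6); S=lambda u,v:(200+u/5.6,160+v/5.4)
k=toe(0); y=np.array([0,.025,0])
d=[("top",T(418,372),(0,.058,.180)),("top",T(668,345),(0,-.058,.180)),("top",T(480,192),k+y),("top",T(579,180),k-y),
("top",T(378,222),(0,.074,0.02)),("top",T(656,192),(0,-.074,0.02)),
("side",S(285,207),(0,.058,.178)),("side",S(365,340),(0,-.058,.178)),("side",S(435,178),k+y),("side",S(475,228),k-y),("side",S(547,457),(0,-.086,0))]
def res(v):
    R,t=F(v); return np.concatenate([proj(n,R.apply(p)+t)[0]-np.array(c) for n,c,p in d])
s=least_squares(res,[.6,0,0,.55]);print(s.x);print(s.fun.reshape(-1,2).round(1))
for v in (s.x,):
    R,t=F(v)
    for nm,p in(("grip",(0,0,.178)),("toe",toe(0)),("toeend",toe(1.85)),("piv",(.04,0,.05))):print(nm,(R.apply(p)+t).round(4))
    for q in(0,.3,.6,.925,1.2,1.5,1.85):print(q,(R.apply(toe(q))+t).round(4))
E
python3 fit.py; python3 - <<'E'
from station import *
E
```

```text
[ 0.60177303 -0.00454842  0.07406715  0.58966811]
[[ 0.  -0.5]
 [-0.7  0.3]
 [-1.2 -0.4]
 [ 0.1  0. ]
 [-0.2  0.3]
 [ 0.3  1.1]
 [ 0.1 -0. ]
 [ 1.3  1.4]
 [-0.5 -0.9]
 [-0.5  0.7]
 [ 1.   0.6]]
grip [ 0.5031 -0.0119  0.1909]
toe [ 0.5811 -0.0061  0.2136]
toeend [0.7168 0.004  0.1026]
piv [ 0.6072 -0.0041  0.1068]
0 [ 0.5811 -0.0061  0.2136]
0.3 [ 0.6137 -0.0037  0.2166]
0.6 [ 0.6458 -0.0013  0.2098]
0.925 [0.6765 0.001  0.192 ]
1.2 [0.697  0.0025 0.1699]
1.5 [0.7116 0.0036 0.1405]
1.85 [0.7168 0.004  0.1026]
```

```bash
sed -i 's/s=least_squares(res.*/s=least_squares(lambda w:res([*w,.55]),[.6,0,0]);s.x=np.r_[s.x,.55];print(s.x);print(s.fun.reshape(-1,2).round(1))/' fit.py; python3 fit.py
cat >> h.py <<'E'
def rows(pos,R=None):
    """print shift/turn shares to reach world TCP pos with rotation R"""
    o=get_obs(); R0=Ro.from_euler("xyz",o["eef_rot"]); R=R or R0
    print("t",(R0.inv().apply(np.asarray(pos)-o["ee_pos"])/.5).round(3).tolist(),"r",((R0.inv()*R).as_rotvec()/(np.pi/2)).round(3).tolist())
def tool(yaw,lean=0): # jaw along frame x, fingers along frame -z
    return Ro.from_euler("ZY",[yaw,-lean])*Ro.from_euler("x",-np.pi/2)
def st():
    o=get_obs(); print(round(o["time_s"],2),"pos",o["ee_pos"].round(4),"rot",o["eef_rot"].round(3),"f",o["force"].round(1),"m",o["moment"].round(2),"w",round(o["grip_width"],4),"q",o["qpos"].round(2))
E
python3 -c "
from h import *
rows([.552,-.0065,.32],tool(.074))
rows([.552,-.0065,.212],tool(.074))
P0=np.array([0,0])
for n,c in(('bottle',(213,226)),):
    pass
"
```

```text
[ 0.59650423 -0.0048963   0.08320361  0.55      ]
[[ 0.3 -0.7]
 [-0.4 -0.3]
 [-1.2 -0.9]
 [ 0.1 -0.6]
 [-0.1  1.9]
 [ 0.4  2.3]
 [ 0.1 -0.6]
 [ 1.7  0.7]
 [-0.1 -1.2]
 [ 0.1  0.4]
 [-0.2  1.1]]
grip [ 0.5038 -0.0126  0.1947]
toe [ 0.5826 -0.0061  0.2143]
toeend [0.7137 0.0049 0.0979]
piv [ 0.6044 -0.0042  0.1065]
0 [ 0.5826 -0.0061  0.2143]
0.3 [ 0.6153 -0.0033  0.216 ]
0.6 [ 0.647  -0.0007  0.2079]
0.925 [0.6771 0.0018 0.1889]
1.2 [0.6966 0.0035 0.1661]
1.5 [0.71   0.0046 0.1361]
1.85 [0.7137 0.0049 0.0979]
t [-0.809, -0.191, 1.065] r [-0.0, -0.885, -0.001]
t [-0.809, 0.025, 1.065] r [-0.0, -0.885, -0.001]
```

```bash
python3 -m pendant '{"translation":[[-0.08,-0.08,0.08],[-0.16,-0.15,0.16],[-0.8,-0.19,0.95],[-0.8,-0.19,0.95],[-0.8,-0.19,0.95],[-0.8,-0.19,0.95],[-0.8,-0.19,0.95],[-0.8,-0.19,0.95]],"rot":[[0,-0.07,0],[0,-0.15,0],[0,-0.88,0],[0,-0.88,0],[0,-0.88,0],[0,-0.88,0],[0,-0.88,0],[0,-0.88,0]]}' 0 10; python3 -c "
from h import *
st();rows([.552,-.0065,.32],tool(.08))"
```

```text
time_s: 0.77
ee_pos: [0.3202, -0.2689, 0.2928]
eef_rot: [-1.57, 0.0, -0.325]
force: [1.0, -0.4, -0.2]
grip_width: 0.044
0.77 pos [ 0.3202 -0.2689  0.2928] rot [-1.57   0.    -0.325] f [ 1.  -0.4 -0.2] m [-0.1 -0.1  0. ] w 0.044 q [-0.79 -0.05  1.76  0.    1.44 -0.46]
t [0.272, -0.054, 0.645] r [-0.001, -0.258, -0.0]
```

```bash
python3 -m pendant '{"translation":[[0.27,-0.05,0.645],[0.27,-0.05,0.645],[0.27,-0.05,0.645],[0.27,-0.05,0.645],[0.27,-0.05,0.645],[0.27,-0.05,0.645],[0.27,-0.05,0.645],[0.27,-0.05,0.645]],"rot":[[0,-0.26,0],[0,-0.26,0],[0,-0.26,0],[0,-0.26,0],[0,-0.26,0],[0,-0.26,0],[0,-0.26,0],[0,-0.26,0]]}'; python3 -c "
from h import *
st();rows([.552,-.0065,.32],tool(.08))"
```

```text
time_s: 1.43
ee_pos: [0.5396, -0.0186, 0.3166]
eef_rot: [-1.57, 0.0, 0.083]
force: [-0.5, -0.9, 1.2]
grip_width: 0.0005
1.43 pos [ 0.5396 -0.0186  0.3166] rot [-1.57   0.     0.083] f [-0.5 -0.9  1.2] m [-0.06 -0.08 -0.  ] w 0.0005 q [-0.1   0.22  1.4   0.    1.51 -0.19]
t [0.027, -0.007, 0.022] r [-0.001, 0.002, -0.0]
```

```bash
python3 -m pendant '{"translation":[[0.018,0.04,0.024],[0.018,0.1,0.024],[0.018,0.15,0.024],[0.018,0.15,0.024],[0.018,0.15,0.024]],"rot":[[0,0,0],[0,0,0],[0,0,0],[0,0,0],[0,0,0]]}'; python3 -c "
from h import *
st();rows([.546,-.0065,.214],tool(.08))
for n,b in(('side',(150,200,270,340)),('top',(170,190,260,320))):
    a=camera(n)[b[0]:b[2],b[1]:b[3],::-1]
    cv2.imwrite('pics/%s2.png'%n,cv2.resize(a,None,fx=5.2,fy=5.2,interpolation=cv2.INTER_CUBIC) if n=='top' else cv2.resize(a,None,fx=4.9,fy=4.9,interpolation=cv2.INTER_CUBIC))
"
```

```text
time_s: 1.85
ee_pos: [0.5473, -0.0059, 0.2414]
eef_rot: [-1.569, 0.002, 0.083]
force: [-0.1, -0.0, -0.3]
grip_width: 0.0007
1.85 pos [ 0.5473 -0.0059  0.2414] rot [-1.569  0.002  0.083] f [-0.1 -0.  -0.3] m [-0.07 -0.1   0.06] w 0.0007 q [-0.08  0.28  1.5   0.    1.36 -0.16]
t [-0.003, 0.055, -0.001] r [-0.001, 0.002, -0.002]
```

View pics/side2.png

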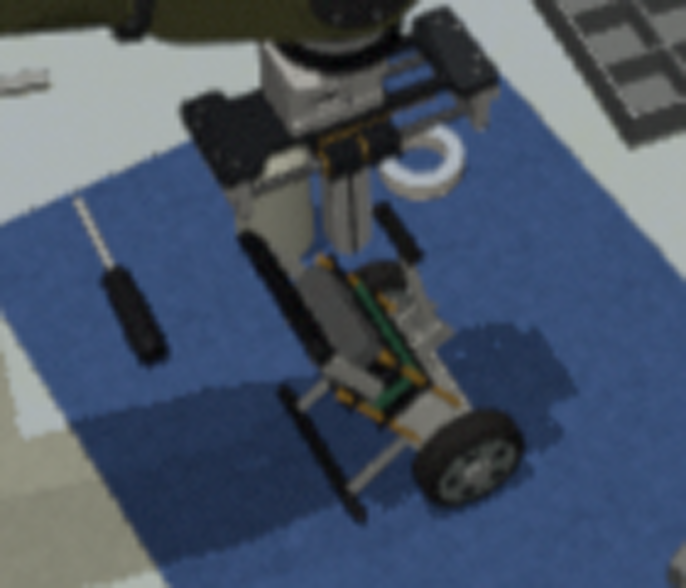

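View pics/top2.png

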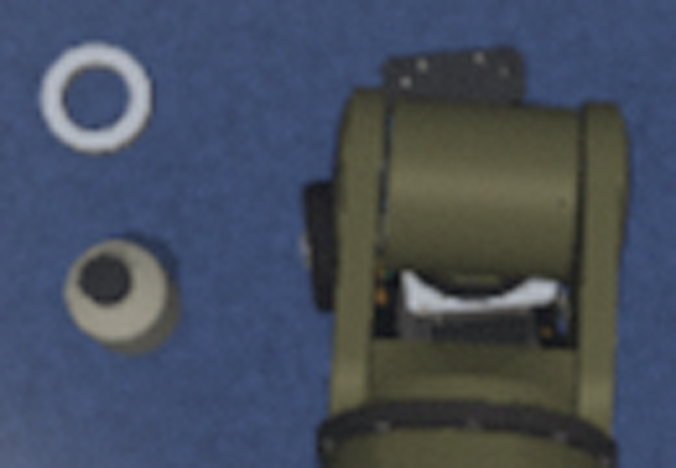

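```bash
cat > push.py <<'E'
from h import *
v=[.5975,-.0049,.08,.55]
R,t=F(v)
for q in np.arange(0,1.86,.2):
    a=.349+q; dirv=np.array([np.sin(a),0,np.cos(a)]); n=np.array([np.cos(a),0,-np.sin(a)])
    c=R.apply(np.array([.04,0,.05])+.1*dirv-.007*n)+t
    tcp=c-.0125*np.array([np.cos(.08),np.sin(.08),0])+[0,0,.019]
    print(round(q,2),tcp.round(4),end=" "); rows(tcp,tool(.08))
E
python3 push.py
```

```text
0.0 [ 0.5662 -0.0074  0.2221] t [0.036, 0.043, -0.006] r [-0.0, 0.002, 0.001]
0.2 [ 0.5859 -0.0058  0.2255] t [0.075, 0.036, -0.006] r [-0.0, 0.002, 0.001]
0.4 [ 0.6058 -0.0042  0.2249] t [0.115, 0.037, -0.006] r [-0.0, 0.002, 0.001]
0.6 [ 0.6253 -0.0027  0.2204] t [0.154, 0.046, -0.006] r [-0.0, 0.002, 0.001]
0.8 [ 0.6434 -0.0012  0.2121] t [0.191, 0.063, -0.006] r [-0.0, 0.002, 0.001]
1.0 [6.596e-01 1.000e-04 2.003e-01] t [0.223, 0.087, -0.006] r [-0.0, 0.002, 0.001]
1.2 [0.673  0.0012 0.1855] t [0.25, 0.116, -0.006] r [-0.0, 0.002, 0.001]
1.4 [0.6833 0.002  0.1684] t [0.271, 0.151, -0.006] r [-0.0, 0.002, 0.001]
1.6 [0.69   0.0025 0.1495] t [0.284, 0.188, -0.006] r [-0.0, 0.002, 0.001]
1.8 [0.6928 0.0027 0.1297] t [0.29, 0.228, -0.007] r [-0.0, 0.002, 0.001]
```

```bash
python3 -m pendant '{"translation":[[0,0.02,0],[0,0.045,0],[0,0.05,0],[0.015,0.05,-0.003],[0.03,0.05,-0.005],[0.045,0.05,-0.006],[0.06,0.05,-0.006],[0.075,0.05,-0.006]],"rot":[[0,0,0],[0,0,0],[0,0,0],[0,0,0],[0,0,0],[0,0,0],[0,0,0],[0,0,0]]}'; python3 -c "
from h import *
st()";python3 push.py
python3 - <<'E'
from h import *
a=camera('side')[150:270,200:340,::-1];cv2.imwrite('pics/s3.png',cv2.resize(a,None,fx=4.9,fy=4.9,interpolation=cv2.INTER_CUBIC))
E
```

```text
time_s: 2.62
ee_pos: [0.5868, -0.0059, 0.2189]
eef_rot: [-1.57, -0.002, 0.083]
force: [-0.5, 0.8, 1.8]
grip_width: 0.0002
2.62 pos [ 0.5868 -0.0059  0.2189] rot [-1.57  -0.002  0.083] f [-0.5  0.8  1.8] m [ 0.   -0.01 -0.  ] w 0.0002 q [-0.07  0.39  1.42  0.    1.33 -0.16]
0.0 [ 0.5662 -0.0074  0.2221] t [-0.041, -0.007, 0.0] r [-0.0, 0.002, 0.001]
0.2 [ 0.5859 -0.0058  0.2255] t [-0.002, -0.013, 0.0] r [-0.0, 0.002, 0.001]
0.4 [ 0.6058 -0.0042  0.2249] t [0.038, -0.012, 0.0] r [-0.0, 0.002, 0.001]
0.6 [ 0.6253 -0.0027  0.2204] t [0.077, -0.003, 0.0] r [-0.0, 0.002, 0.001]
0.8 [ 0.6434 -0.0012  0.2121] t [0.114, 0.014, 0.0] r [-0.0, 0.002, 0.001]
1.0 [6.596e-01 1.000e-04 2.003e-01] t [0.146, 0.037, -0.0] r [-0.0, 0.002, 0.001]
1.2 [0.673  0.0012 0.1855] t [0.173, 0.067, -0.0] r [-0.0, 0.002, 0.001]
1.4 [0.6833 0.002  0.1684] t [0.193, 0.101, -0.0] r [-0.0, 0.002, 0.001]
1.6 [0.69   0.0025 0.1495] t [0.207, 0.139, -0.0] r [-0.0, 0.002, 0.001]
1.8 [0.6928 0.0027 0.1297] t [0.212, 0.179, -0.0] r [-0.0, 0.002, 0.001]
```

View pics/s3.png

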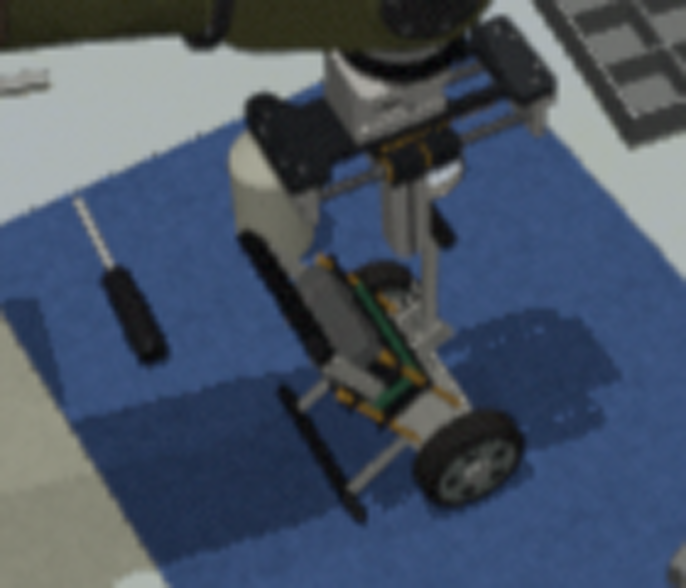

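```bash
python3 -m pendant '{"translation":[[0.02,-0.006,0],[0.04,-0.006,0],[0.06,-0.004,0],[0.08,0,0],[0.1,0.008,0],[0.12,0.02,0],[0.14,0.034,0],[0.157,0.05,0]],"rot":[[0,0,0],[0,0,0],[0,0,0],[0,0,0],[0,0,0],[0,0,0],[0,0,0],[0,0,0]]}'; python3 -c "
from h import *
st()";python3 push.py|tail -5
python3 - <<'E'
from h import *
a=camera('side')[150:270,200:340,::-1];cv2.imwrite('pics/s4.png',cv2.resize(a,None,fx=4.9,fy=4.9,interpolation=cv2.INTER_CUBIC))
E
```

```text
time_s: 3.33
ee_pos: [0.6667, 0.0008, 0.1936]
eef_rot: [-1.57, -0.003, 0.083]
force: [0.2, -0.1, 0.9]
grip_width: 0.0005
3.33 pos [0.6667 0.0008 0.1936] rot [-1.57  -0.003  0.083] f [ 0.2 -0.1  0.9] m [-0.05 -0.13 -0.05] w 0.0005 q [-0.05  0.59  1.19  0.    1.37 -0.14]
1.0 [6.596e-01 1.000e-04 2.003e-01] t [-0.014, -0.013, -0.0] r [-0.0, 0.002, 0.002]
1.2 [0.673  0.0012 0.1855] t [0.013, 0.016, -0.0] r [-0.0, 0.002, 0.002]
1.4 [0.6833 0.002  0.1684] t [0.033, 0.05, -0.0] r [-0.0, 0.002, 0.002]
1.6 [0.69   0.0025 0.1495] t [0.047, 0.088, -0.001] r [-0.0, 0.002, 0.002]
1.8 [0.6928 0.0027 0.1297] t [0.052, 0.128, -0.001] r [-0.0, 0.002, 0.002]
```

View pics/s4.png

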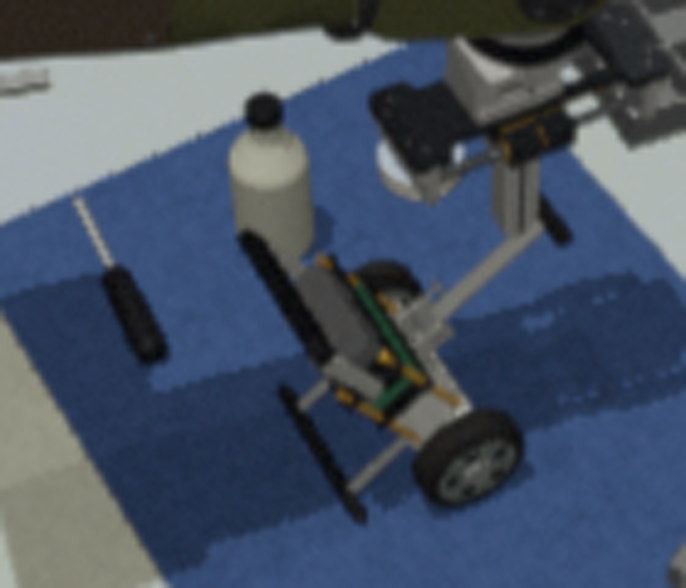

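```bash
python3 -m pendant '{"translation":[[0.013,0.016,0],[0.023,0.033,0],[0.033,0.05,0],[0.04,0.069,0],[0.047,0.088,0],[0.05,0.105,0],[0.052,0.12,0],[0.052,0.12,0]],"rot":[[0,0,0],[0,0,0],[0,0,0],[0,0,0],[0,0,0],[0,0,0],[0,0,0],[0,0,0]]}'; python3 -c "
from h import *
st()";python3 push.py|tail -2
python3 - <<'E'
from h import *
a=camera('side')[150:270,200:340,::-1];cv2.imwrite('pics/s5.png',cv2.resize(a,None,fx=4.9,fy=4.9,interpolation=cv2.INTER_CUBIC))
E
```

```text
time_s: 4.05
ee_pos: [0.6922, 0.0032, 0.1292]
eef_rot: [-1.569, 0.002, 0.083]
force: [-0.9, -0.1, -0.3]
grip_width: 0.0005
4.05 pos [0.6922 0.0032 0.1292] rot [-1.569  0.002  0.083] f [-0.9 -0.1 -0.3] m [-0.02 -0.05 -0.03] w 0.0005 q [-0.05  0.7   1.15  0.    1.29 -0.13]
1.6 [0.69   0.0025 0.1495] t [-0.005, -0.041, -0.001] r [-0.001, 0.002, -0.001]
1.8 [0.6928 0.0027 0.1297] t [0.001, -0.001, -0.001] r [-0.001, 0.002, -0.001]
```

View pics/s5.png

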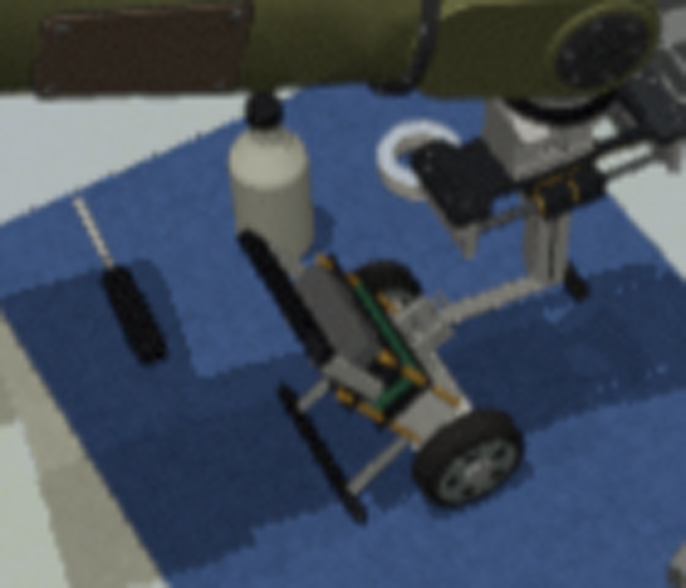

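```bash
python3 -m pendant '{"translation":[[-0.02,-0.07,0],[-0.04,-0.15,0],[-0.05,-0.23,0],[-0.08,-0.31,0],[-0.14,-0.36,0],[-0.2,-0.38,0],[-0.27,-0.38,0],[-0.27,-0.38,0]],"rot":[[0,0,0],[0,0,0],[0,0,0],[0,0,0],[0,0,-0.07],[0,0,-0.14],[0,0,-0.21],[0,0,-0.21]]}'
python3 - <<'E'
from h import *
st()
a=camera('side')[150:270,200:340,::-1];cv2.imwrite('pics/s6.png',cv2.resize(a,None,fx=4.9,fy=4.9,interpolation=cv2.INTER_CUBIC))
a=camera('top')[160:260,190:320,::-1];cv2.imwrite('pics/t6.png',cv2.resize(a,None,fx=6,fy=6,interpolation=cv2.INTER_CUBIC))
R,t=F([.5975,-.0049,.08,.55])
rows(R.apply([0,0,.268])+t,tool(.08,.55))
E
```

```text
time_s: 4.77
ee_pos: [0.5547, -0.0083, 0.3224]
eef_rot: [-1.57, -0.337, 0.083]
force: [1.0, -0.2, 0.6]
grip_width: 0.0003
4.77 pos [ 0.5547 -0.0083  0.3224] rot [-1.57  -0.337  0.083] f [ 1.  -0.2  0.6] m [-0.    0.02 -0.03] w 0.0003 q [-0.11  0.07  1.6   0.07  1.14 -0.21]
t [-0.219, 0.032, 0.001] r [-0.001, 0.001, -0.138]
```

View pics/s6.png

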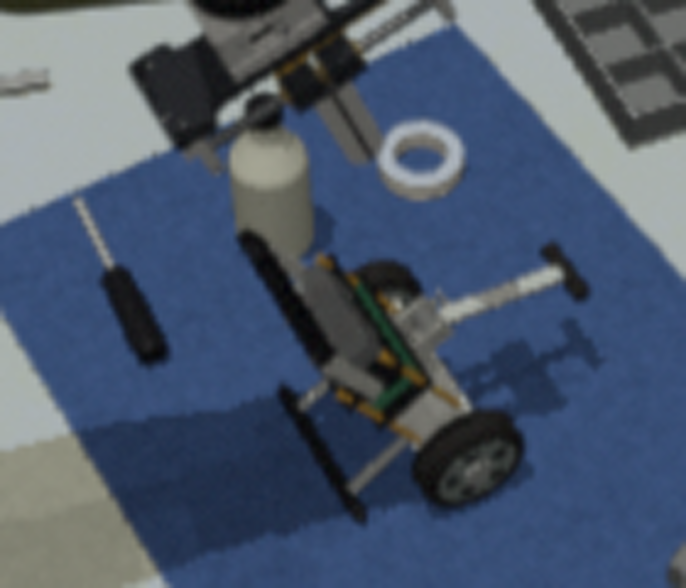

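View pics/t6.png

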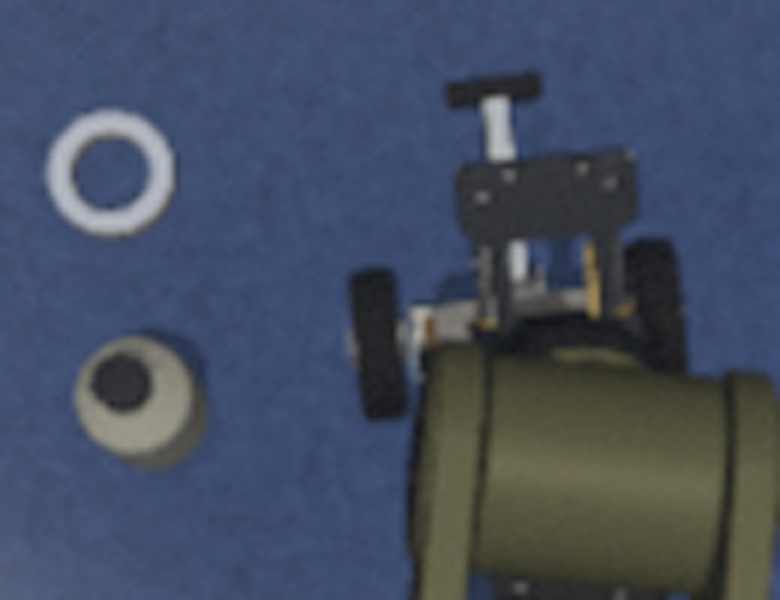

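```bash
cat > fit2.py <<'E'
from h import *
T=lambda u,v:(190+u/6,160+v/6); S=lambda u,v:(200+u/4.9,150+v/4.9)
y=np.array([0,.025,0])
T0=lambda u,v:(190+u/6,180+v/6)
def mk(q):
    k=toe(q)
    return [("top",T(447,96),k+y),("top",T(540,84),k-y),("side",S(550,250),k+y),("side",S(578,290),k-y),
 ("top",T0(418,372),(0,.058,.180)),("top",T0(668,345),(0,-.058,.180)),
 ("side",S(248,240),(0,.058,.178)),("side",S(318,356),(0,-.058,.178)),("side",S(480,463),(0,-.086,0)),
 ("top",T(377,343),(0,.074,0.01)),("top",T(657,312),(0,-.074,0.01))]
def res(v):
    R,t=F([*v[:3],.55]); return np.concatenate([proj(n,R.apply(p)+t)[0]-np.array(c) for n,c,p in mk(v[3])])
s=least_squares(res,[.6,0,0,1.7]);print(s.x);print(s.fun.reshape(-1,2).round(1))
R,t=F([*s.x[:3],.55]);print((R.apply([0,0,.178])+t).round(4))
rows(R.apply([0,0,.268])+t,tool(s.x[2],.55))
E
python3 fit2.py
```

```text
[ 0.59565013 -0.00406968  0.08894117  1.86985949]
[[-0.6 -0.4]
 [-0.1 -0.1]
 [-0.6 -0.7]
 [ 1.   1.1]
 [ 0.2 -0.3]
 [-0.5 -0.2]
 [ 0.  -1.2]
 [ 1.8  1. ]
 [-0.7  1.1]
 [-0.2  0.9]
 [-0.4  1.2]]
[ 0.503  -0.0123  0.1947]
t [-0.223, 0.031, 0.0] r [0.001, -0.004, -0.138]
```

```bash
python3 -m pendant '{"translation":[[-0.07,0.0,0],[-0.14,0.01,0],[-0.22,0.03,0],[-0.22,0.03,0],[-0.22,0.03,0],[-0.22,0.03,0]],"rot":[[0,0,-0.05],[0,0,-0.1],[0,0,-0.138],[0,0,-0.138],[0,0,-0.138],[0,0,-0.138]]}' 0.6 10
python3 - <<'E'
from h import *
st()
a=camera('side')[150:270,180:320,::-1];cv2.imwrite('pics/s7.png',cv2.resize(a,None,fx=4.9,fy=4.9,interpolation=cv2.INTER_CUBIC))
R,t=F([.5965,-.0045,.084,.55])
rows(R.apply([0,0,.178])+t,tool(.084,.55))
E
```

```text
time_s: 5.37
ee_pos: [0.4588, -0.0168, 0.2746]
eef_rot: [-1.571, -0.553, 0.083]
force: [1.1, 0.7, -0.5]
grip_width: 0.0371
5.37 pos [ 0.4588 -0.0168  0.2746] rot [-1.571 -0.553  0.083] f [ 1.1  0.7 -0.5] m [-0.06  0.12 -0.01] w 0.0371 q [-0.2  -0.24  2.04  0.2   0.81 -0.38]
t [-0.008, 0.183, 0.002] r [0.001, -0.0, 0.002]
```

View pics/s7.png

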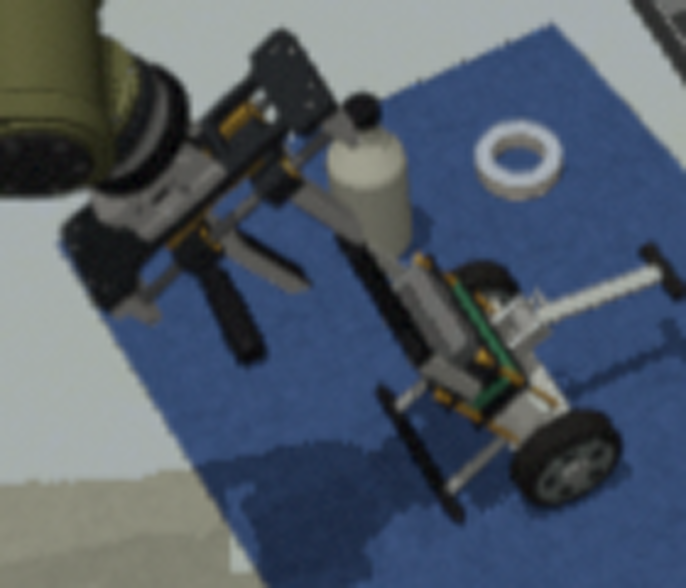

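```bash
python3 -m pendant '{"translation":[[-0.004,0.03,0.002],[-0.008,0.07,0.002],[-0.008,0.11,0.002],[-0.008,0.13,0.002],[-0.008,0.13,0.002]],"rot":[[0,0,0],[0,0,0],[0,0,0],[0,0,0],[0,0,0]]}' 0.6 10
python3 - <<'E'
from h import *
st()
a=camera('side')[160:250,200:320,::-1];cv2.imwrite('pics/s8.png',cv2.resize(a,None,fx=6.6,fy=6.6,interpolation=cv2.INTER_CUBIC))
R,t=F([.5965,-.0045,.084,.55])
rows(R.apply([0,0,.178])+t,tool(.084,.55))
E
```

```text
time_s: 5.83
ee_pos: [0.4913, -0.0131, 0.2164]
eef_rot: [-1.571, -0.551, 0.083]
force: [1.2, 0.4, 0.8]
grip_width: 0.0562
5.83 pos [ 0.4913 -0.0131  0.2164] rot [-1.571 -0.551  0.083] f [1.2 0.4 0.8] m [-0.05  0.13 -0.02] w 0.0562 q [-0.17 -0.09  2.06  0.22  0.64 -0.39]
t [-0.002, 0.052, -0.0] r [0.0, -0.0, 0.001]
```

View pics/s8.png

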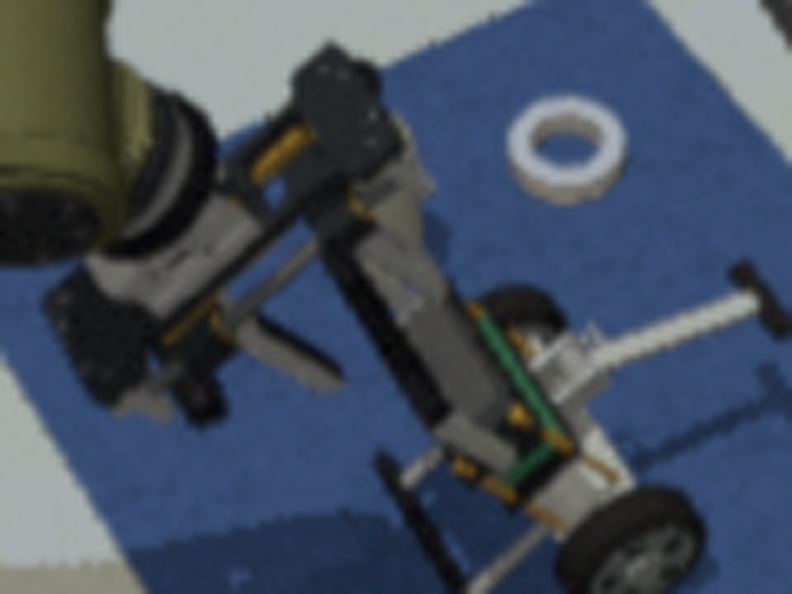

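```bash
python3 -m pendant '{"translation":[[-0.002,0.03,0],[-0.002,0.052,0],[-0.002,0.052,0],[-0.002,0.052,0]],"rot":[[0,0,0],[0,0,0],[0,0,0],[0,0,0]]}' 0.6 10
python3 - <<'E'
from h import *
st()
a=camera('side')[160:250,200:320,::-1];cv2.imwrite('pics/s9.png',cv2.resize(a,None,fx=6.6,fy=6.6,interpolation=cv2.INTER_CUBIC))
E
python3 -m pendant '{"translation":[[0,0,0],[0,0,0],[0,0,0],[0,0,0],[0,0,0],[0,0,0]],"rot":[[0,0,0],[0,0,0],[0,0,0],[0,0,0],[0,0,0],[0,0,0]]}' 0 8
python3 - <<'E'
from h import *
st()
a=camera('side')[160:250,200:320,::-1];cv2.imwrite('pics/s10.png',cv2.resize(a,None,fx=6.6,fy=6.6,interpolation=cv2.INTER_CUBIC))
E
```

```text
time_s: 6.22
ee_pos: [0.5041, -0.0121, 0.1959]
eef_rot: [-1.571, -0.552, 0.084]
force: [-0.8, 0.3, 0.6]
grip_width: 0.0564
6.22 pos [ 0.5041 -0.0121  0.1959] rot [-1.571 -0.552  0.084] f [-0.8  0.3  0.6] m [-0.04  0.12 -0.05] w 0.0564 q [-0.16 -0.03  2.06  0.23  0.58 -0.4 ]
time_s: 6.77
ee_pos: [0.504, -0.0122, 0.1962]
eef_rot: [-1.571, -0.553, 0.084]
force: [-0.4, -0.6, 0.3]
grip_width: 0.0199
6.77 pos [ 0.504  -0.0122  0.1962] rot [-1.571 -0.553  0.084] f [-0.4 -0.6  0.3] m [-0.06  0.15  0.01] w 0.0199 q [-0.16 -0.03  2.06  0.23  0.58 -0.4 ]
```

View pics/s9.png

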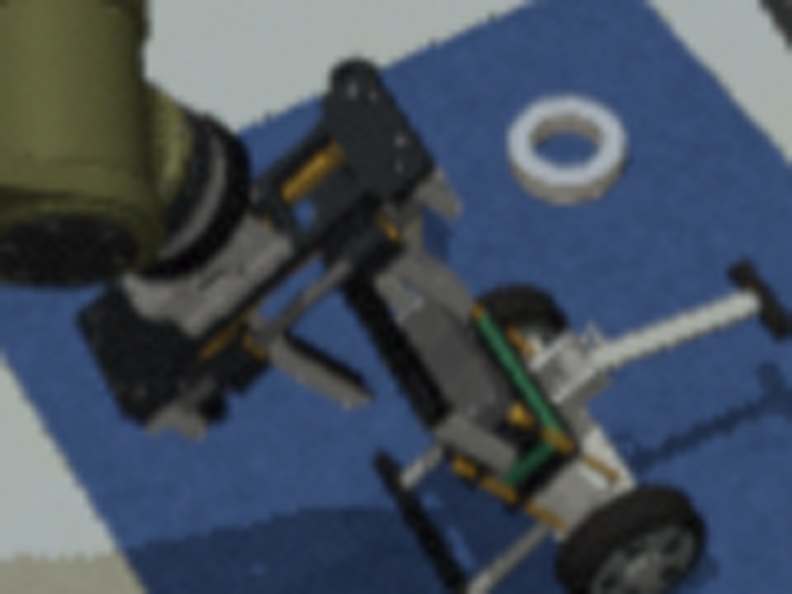

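View pics/s10.png

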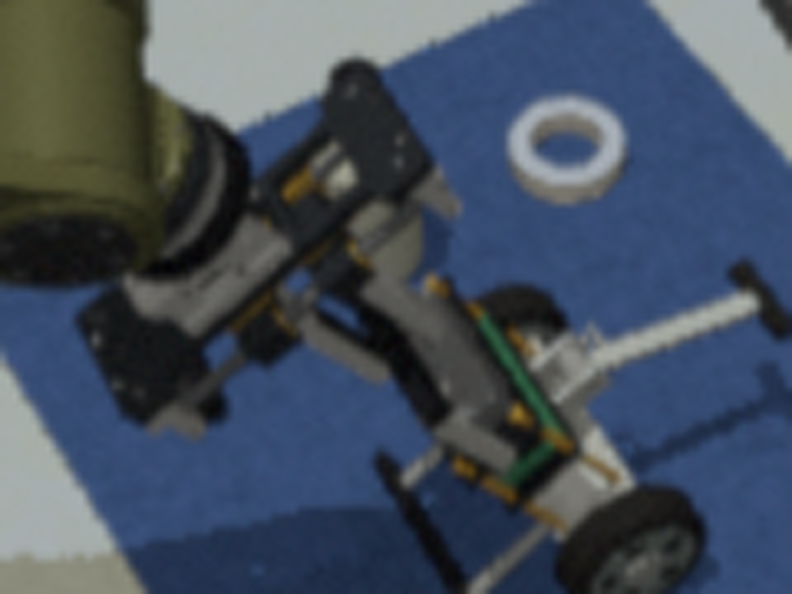

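```bash
python3 -m pendant '{"translation":[[0,0,0],[0,0,0],[0,0,0],[0,0,0]],"rot":[[0,0,0],[0,0,0],[0,0,0],[0,0,0]]}' 0 8; python3 -m pendant '{"translation":[[0,0,0],[0,0,0],[0,0,0],[0,0,0]],"rot":[[0,0,0],[0,0,0],[0,0,0],[0,0,0]]}' 0 45
python3 - <<'E'
from h import *
st()
a=camera('side')[160:250,200:320,::-1];cv2.imwrite('pics/s11.png',cv2.resize(a,None,fx=6.6,fy=6.6,interpolation=cv2.INTER_CUBIC))
E
```

```text
time_s: 7.15
ee_pos: [0.5038, -0.0121, 0.1959]
eef_rot: [-1.571, -0.552, 0.084]
force: [-1.3, 0.1, -2.0]
grip_width: 0.0119
time_s: 7.48
ee_pos: [0.5036, -0.0121, 0.1956]
eef_rot: [-1.571, -0.552, 0.084]
force: [-0.8, 1.3, -5.0]
grip_width: 0.0116
7.48 pos [ 0.5036 -0.0121  0.1956] rot [-1.571 -0.552  0.084] f [-0.8  1.3 -5. ] m [-0.14  0.77  0.19] w 0.0116 q [-0.16 -0.03  2.06  0.23  0.59 -0.4 ]
```

View pics/s11.png

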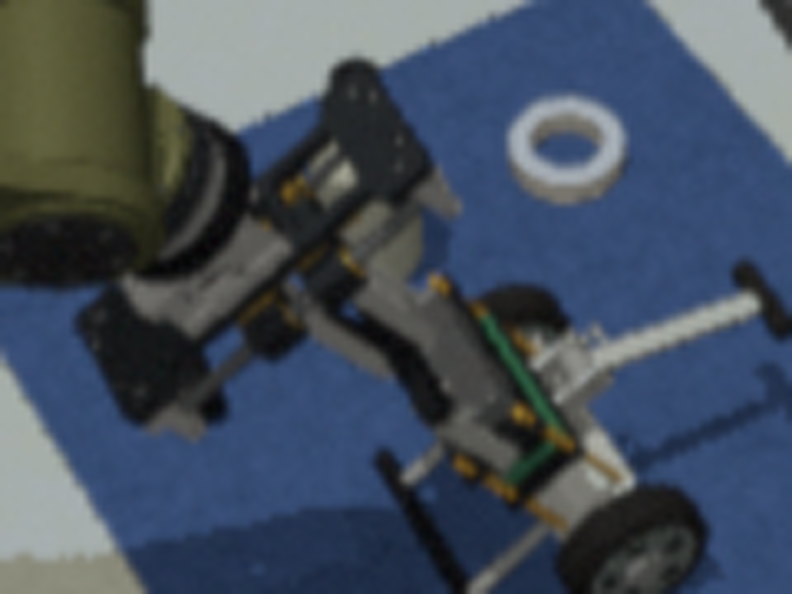

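```bash
cat > arc.py <<'E'
from h import *
o=get_obs(); p0=o["ee_pos"]; L0=-o["eef_rot"][1]; yaw=o["eef_rot"][2]
r=.179; h=np.array([np.cos(yaw),np.sin(yaw),0])
ax=p0+h*r*np.sin(L0)-np.array([0,0,r*np.cos(L0)]); print("axle",ax,L0)
for i,L in enumerate(np.linspace(L0,0,8)[1:]):
    p=ax-h*r*np.sin(L)+np.array([0,0,r*np.cos(L)+.003*min(1,(i+1)/2)])
    print(round(L,3),p.round(4),end=" ");rows(p,tool(yaw,L))
E
python3 arc.py
```

```text
axle [ 0.59710476 -0.00421637  0.04319718] 0.5516019345419687
0.473 [ 0.5159 -0.011   0.2041] t [0.03, -0.001, -0.0] r [0.0, -0.0, 0.05]
0.394 [ 0.5286 -0.01    0.2115] t [0.059, -0.001, -0.0] r [0.0, -0.0, 0.1]
0.315 [ 0.5418 -0.0089  0.2164] t [0.087, 0.005, 0.0] r [0.0, -0.0, 0.15]
0.236 [ 0.5553 -0.0077  0.2202] t [0.114, 0.013, 0.0] r [0.0, -0.0, 0.201]
0.158 [ 0.5691 -0.0066  0.223 ] t [0.141, 0.022, 0.0] r [0.0, -0.0, 0.251]
0.079 [ 0.5831 -0.0054  0.2246] t [0.166, 0.034, 0.0] r [0.0, -0.0, 0.301]
0.0 [ 0.5971 -0.0042  0.2252] t [0.191, 0.048, 0.0] r [0.0, -0.0, 0.351]
```

```bash
python3 -m pendant '{"translation":[[0.015,-0.002,0],[0.03,-0.003,0],[0.044,-0.002,0],[0.059,-0.001,0],[0.073,0.002,0],[0.087,0.005,0],[0.1,0.009,0],[0.114,0.013,0]],"rot":[[0,0,0.025],[0,0,0.05],[0,0,0.075],[0,0,0.1],[0,0,0.125],[0,0,0.15],[0,0,0.175],[0,0,0.201]]}'
python3 - <<'E'
from h import *
st()
a=camera('side')[160:250,200:320,::-1];cv2.imwrite('pics/s12.png',cv2.resize(a,None,fx=6.6,fy=6.6,interpolation=cv2.INTER_CUBIC))
for L,p in((.158,[ 0.5691,-0.0066,0.223 ]),(.079,[ 0.5831,-0.0054,0.2246]),(0,[ 0.5971,-0.0042,0.2252])): rows(p,tool(.084,L))
E
```

```text
time_s: 8.2
ee_pos: [0.5552, -0.0077, 0.2191]
eef_rot: [-1.571, -0.232, 0.084]
force: [0.4, -0.3, -9.2]
grip_width: 0.0115
8.2 pos [ 0.5552 -0.0077  0.2191] rot [-1.571 -0.232  0.084] f [ 0.4 -0.3 -9.2] m [-0.12  0.64 -0.03] w 0.0115 q [-0.1   0.19  1.68  0.05  1.04 -0.2 ]
t [0.026, -0.001, 0.0] r [-0.0, -0.0, 0.046]
t [0.054, 0.003, 0.0] r [-0.0, -0.0, 0.096]
t [0.082, 0.008, 0.0] r [-0.0, -0.0, 0.147]
```

View pics/s12.png

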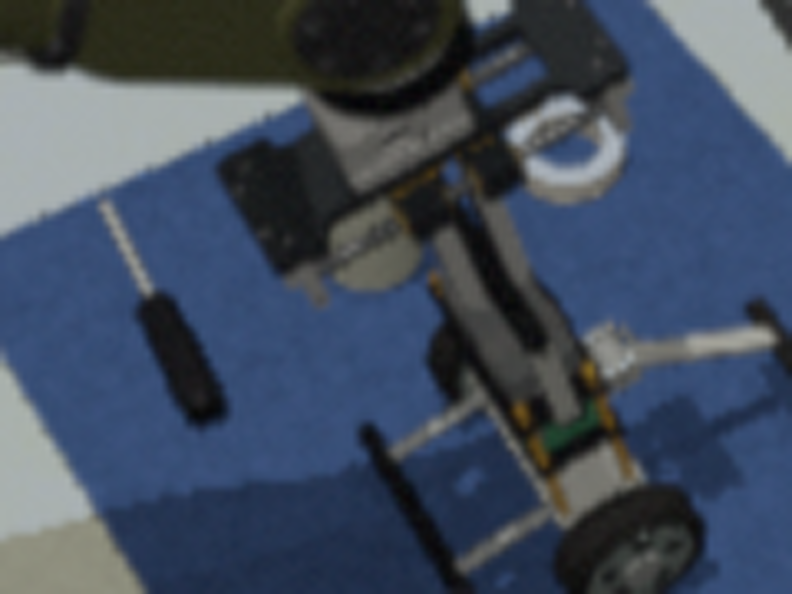

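```bash
python3 -m pendant '{"translation":[[0.013,-0.001,0],[0.026,-0.001,0],[0.04,0.001,0],[0.054,0.003,0],[0.068,0.005,0],[0.082,0.008,0],[0.082,0.008,0],[0.082,0.008,0]],"rot":[[0,0,0.023],[0,0,0.046],[0,0,0.071],[0,0,0.096],[0,0,0.122],[0,0,0.147],[0,0,0.147],[0,0,0.147]]}'
python3 - <<'E'
from h import *
st()
a=camera('side')[140:260,200:340,::-1];cv2.imwrite('pics/s13.png',cv2.resize(a,None,fx=4.9,fy=4.9,interpolation=cv2.INTER_CUBIC))
rows([ 0.5971,-0.0042,0.222],tool(.084,0))
E
```

```text
time_s: 8.92
ee_pos: [0.5972, -0.0042, 0.2239]
eef_rot: [-1.57, 0.001, 0.084]
force: [-0.2, 0.5, -9.2]
grip_width: 0.0118
8.92 pos [ 0.5972 -0.0042  0.2239] rot [-1.57e+00  1.00e-03  8.40e-02] f [-0.2  0.5 -9.2] m [-0.02 -0.05  0.01] w 0.0118 q [-0.07  0.41  1.38  0.    1.36 -0.15]
t [0.0, 0.005, 0.0] r [-0.0, -0.0, -0.0]
```

View pics/s13.png

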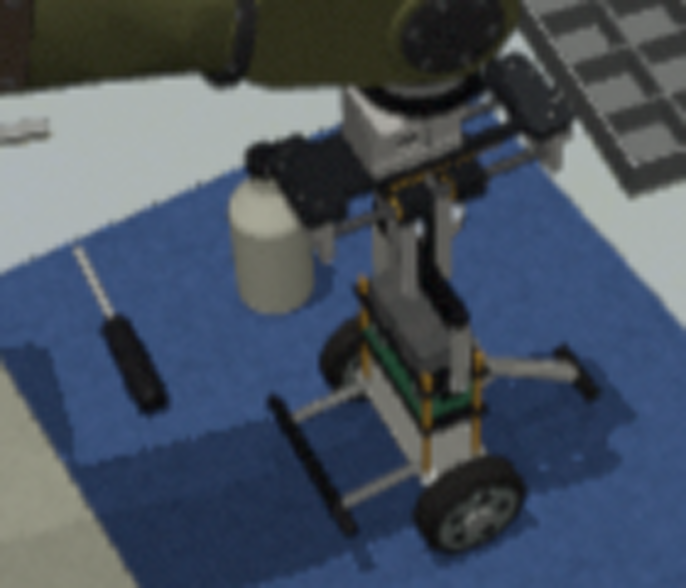

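```bash
for i in 1; do python3 -m pendant '{"translation":[[0,0.001,0],[0,0.002,0],[0,0.003,0],[0,0.003,0],[0,0.003,0]],"rot":[[0,0,0],[0,0,0],[0,0,0],[0,0,0],[0,0,0]]}';done; python3 -c "
from h import *
st()"
```

```text
time_s: 9.38
ee_pos: [0.5968, -0.0043, 0.2229]
eef_rot: [-1.57, -0.0, 0.084]
force: [0.7, 0.3, -8.3]
grip_width: 0.0119
9.38 pos [ 0.5968 -0.0043  0.2229] rot [-1.57  -0.     0.084] f [ 0.7  0.3 -8.3] m [-0.06 -0.07  0.01] w 0.0119 q [-0.07  0.41  1.38  0.    1.35 -0.15]
```

```bash
python3 -m pendant '{"translation":[[0,0.001,0],[0,0.002,0],[0,0.002,0],[0,0.002,0]],"rot":[[0,0,0],[0,0,0],[0,0,0],[0,0,0]]}' | head -5; python3 -m pendant '{"translation":[[0,0.001,0],[0,0.002,0],[0,0.002,0],[0,0.002,0]],"rot":[[0,0,0],[0,0,0],[0,0,0],[0,0,0]]}'
```

```text
time_s: 9.72
ee_pos: [0.5968, -0.0042, 0.2219]
eef_rot: [-1.57, -0.0, 0.084]
force: [0.2, -0.4, -8.6]
grip_width: 0.012
time_s: 10.05
ee_pos: [0.597, -0.0041, 0.2216]
eef_rot: [-1.57, -0.002, 0.084]
force: [-0.6, 3.1, 0.4]
grip_width: 0.0121
```

```bash
python3 -c "
from h import *
st()
for n,b in(('side',(140,200,260,340)),('top',(160,190,260,320))):
    a=camera(n)[b[0]:b[2],b[1]:b[3],::-1]
    cv2.imwrite('pics/%s14.png'%n,cv2.resize(a,None,fx=4.9,fy=4.9,interpolation=cv2.INTER_CUBIC))
st()
"
```

```text
10.05 pos [ 0.597  -0.0041  0.2216] rot [-1.57  -0.002  0.084] f [-0.6  3.1  0.4] m [0.33 0.26 0.02] w 0.0121 q [-0.07  0.41  1.38  0.    1.35 -0.15]
10.15 pos [ 0.597  -0.0041  0.2216] rot [-1.57e+00 -1.00e-03  8.40e-02] f [-1.   3.2  1.9] m [ 0.47  0.21 -0.05] w 0.0116 q [-0.07  0.41  1.38  0.    1.35 -0.15]
```

View pics/side14.png

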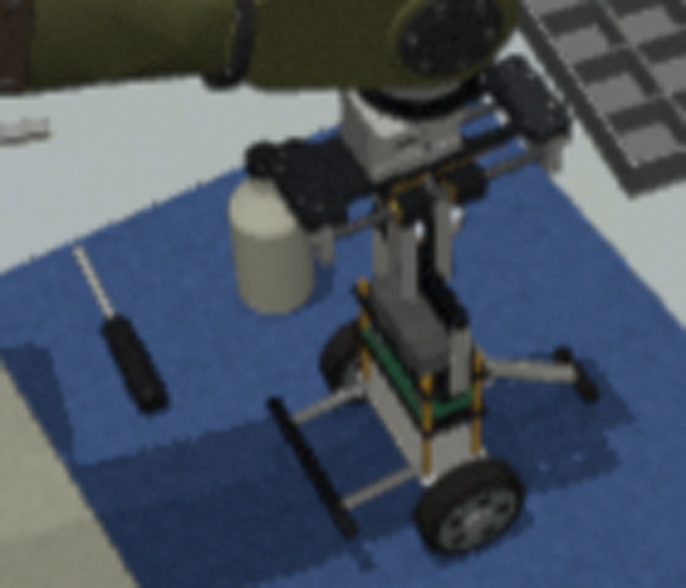

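View pics/top14.png

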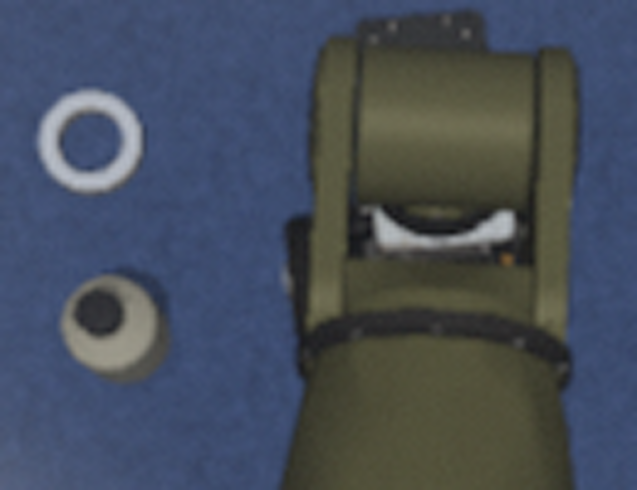

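```bash
python3 -m pendant '{"translation":[[0,0.001,0],[0,0.001,0],[0,0.001,0],[0,0.001,0],[0,0.001,0],[0,0.001,0]],"rot":[[0,0,0],[0,0,0],[0,0,0],[0,0,0],[0,0,0],[0,0,0]]}' 0 6; python3 -c "
from h import *
st();print(get_obs()['eef_rot'])"
```

```text
time_s: 10.65
ee_pos: [0.5972, -0.004, 0.2214]
eef_rot: [-1.57, -0.002, 0.084]
force: [-0.7, 5.1, 4.8]
grip_width: 0.0119
10.65 pos [ 0.5972 -0.004   0.2214] rot [-1.57  -0.002  0.084] f [-0.7  5.1  4.8] m [0.75 0.14 0.01] w 0.0119 q [-0.07  0.41  1.38  0.    1.35 -0.15]
[-1.57014483 -0.00225363  0.08376619]
```

```bash
python3 -m pendant '{"translation":[[0,0,0],[0,0,0],[0,0,0],[0,0,0]],"rot":[[0,0,0],[0,0,0],[0,0,0],[0,0,0]]}' 0 3; python3 -c "
from h import *
st()"
```

```text
time_s: 10.98
ee_pos: [0.5972, -0.004, 0.2214]
eef_rot: [-1.57, -0.002, 0.084]
force: [-0.5, 4.0, 2.9]
grip_width: 0.0122
10.98 pos [ 0.5972 -0.004   0.2214] rot [-1.57  -0.002  0.084] f [-0.5  4.   2.9] m [0.65 0.02 0.05] w 0.0122 q [-0.07  0.41  1.38  0.    1.35 -0.15]
```

```bash
python3 -m pendant '{"translation":[[0,-0.001,0.001],[0,-0.001,0.001],[0,-0.001,0.001],[0,-0.001,0.001]],"rot":[[0,0,0],[0,0,0],[0,0,0],[0,0,0]]}' 0 3; python3 -c "
from h import *
st()"
```

```text
time_s: 11.32
ee_pos: [0.597, -0.0036, 0.2214]
eef_rot: [-1.57, -0.001, 0.084]
force: [-0.5, 1.8, -2.7]
grip_width: 0.0121
11.32 pos [ 0.597  -0.0036  0.2214] rot [-1.57e+00 -1.00e-03  8.40e-02] f [-0.5  1.8 -2.7] m [0.25 0.01 0.01] w 0.0121 q [-0.07  0.41  1.38  0.    1.35 -0.15]
```

```bash
python3 -m pendant '{"translation":[[0,0.0005,0.0005],[0,0.0005,0.0005],[0,0.0005,0.0005],[0,0.0005,0.0005],[0,0.0005,0.0005],[0,0.0005,0.0005]],"rot":[[0,0,-0.0007],[0,0,-0.0007],[0,0,-0.0007],[0,0,-0.0007],[0,0,-0.0007],[0,0,-0.0007]]}' 0 40; python3 -c "
from h import *
st()"
```

```text
time_s: 11.82
ee_pos: [0.597, -0.0034, 0.2213]
eef_rot: [-1.57, -0.003, 0.084]
force: [-1.6, 2.5, 0.6]
grip_width: 0.0116
11.82 pos [ 0.597  -0.0034  0.2213] rot [-1.57  -0.003  0.084] f [-1.6  2.5  0.6] m [ 0.18  0.28 -0.03] w 0.0116 q [-0.07  0.41  1.39  0.    1.35 -0.15]
```

```bash
python3 -m pendant '{"translation":[[0,0,0.001],[0,0,0.002],[0,0,0.002],[0,0,0.002]],"rot":[[0,0,0.001],[0,0,0.001],[0,0,0.001],[0,0,0.001]]}' 0 4; python3 -c "
from h import *
st()"; python3 -m pendant '{"translation":[[0,0,0.001],[0,0,0.002],[0,0,0.002],[0,0,0.002]],"rot":[[0,0,0.001],[0,0,0.001],[0,0,0.001],[0,0,0.001]]}' 0 4; python3 -c "
from h import *
st()"
```

```text
time_s: 12.15
ee_pos: [0.597, -0.0028, 0.2213]
eef_rot: [-1.571, -0.001, 0.083]
force: [-0.2, -2.8, 0.3]
grip_width: 0.0121
12.15 pos [ 0.597  -0.0028  0.2213] rot [-1.571e+00 -1.000e-03  8.300e-02] f [-0.2 -2.8  0.3] m [-0.72 -0.06 -0.02] w 0.0121 q [-0.07  0.41  1.38 -0.    1.35 -0.15]
time_s: 12.48
ee_pos: [0.597, -0.002, 0.2216]
eef_rot: [-1.571, -0.0, 0.083]
force: [1.3, -4.3, 2.7]
grip_width: 0.0121
12.48 pos [ 0.597  -0.002   0.2216] rot [-1.571 -0.     0.083] f [ 1.3 -4.3  2.7] m [-0.83 -0.11  0.04] w 0.0121 q [-0.06  0.41  1.38 -0.    1.35 -0.15]
```

```bash
python3 -m pendant '{"translation":[[0,0,-0.001],[0,0,-0.002],[0,0,-0.002],[0,0,-0.002]],"rot":[[0,0,0],[0,0,0],[0,0,0],[0,0,0]]}' 0 4; python3 -c "
from h import *
st()"
```

```text
time_s: 12.82
ee_pos: [0.597, -0.0029, 0.2213]
eef_rot: [-1.571, 0.0, 0.083]
force: [0.1, -3.0, -1.0]
grip_width: 0.012
12.82 pos [ 0.597  -0.0029  0.2213] rot [-1.571  0.     0.083] f [ 0.1 -3.  -1. ] m [-0.53 -0.06 -0.01] w 0.012 q [-0.07  0.41  1.38 -0.    1.35 -0.15]
```

```bash
python3 -m pendant '{"translation":[[0,0,-0.001],[0,0,-0.001],[0,0,-0.001],[0,0,-0.001]],"rot":[[0,0,0],[0,0,0],[0,0,0],[0,0,0]]}' 0 4; python3 -c "
from h import *
st()"
```

```text
time_s: 13.15
ee_pos: [0.597, -0.0032, 0.2213]
eef_rot: [-1.571, 0.0, 0.083]
force: [-0.9, -0.7, 0.4]
grip_width: 0.0118
13.15 pos [ 0.597  -0.0032  0.2213] rot [-1.571  0.     0.083] f [-0.9 -0.7  0.4] m [-0.04  0.01  0.01] w 0.0118 q [-0.07  0.41  1.38 -0.    1.35 -0.15]
```

```bash
python3 -m pendant '{"translation":[[0,0,0],[0,0,0],[0,0,0],[0,0,0],[0,0,0],[0,0,0],[0,0,0],[0,0,0]],"rot":[[0,0,0],[0,0,0],[0,0,0],[0,0,0],[0,0,0],[0,0,0],[0,0,0],[0,0,0]]}' 0 25; python3 -c "
from h import *
st()
for n,b in(('side',(140,200,260,340)),):
    a=camera(n)[b[0]:b[2],b[1]:b[3],::-1]
    cv2.imwrite('pics/%s15.png'%n,cv2.resize(a,None,fx=4.9,fy=4.9,interpolation=cv2.INTER_CUBIC))
for i in range(3): camera('top'); st()
"
```

```text
time_s: 13.82
ee_pos: [0.597, -0.0032, 0.2213]
eef_rot: [-1.571, 0.0, 0.083]
force: [-0.6, 0.1, -0.2]
grip_width: 0.0122
13.82 pos [ 0.597  -0.0032  0.2213] rot [-1.571  0.     0.083] f [-0.6  0.1 -0.2] m [ 0.03  0.05 -0.02] w 0.0122 q [-0.07  0.41  1.38  0.    1.35 -0.15]
13.92 pos [ 0.597  -0.0032  0.2213] rot [-1.571  0.     0.083] f [-0.2 -0.  -0.2] m [ 0.03  0.01 -0.  ] w 0.0122 q [-0.07  0.41  1.38 -0.    1.35 -0.15]
13.97 pos [ 0.597  -0.0031  0.2213] rot [-1.571  0.     0.084] f [ 0.3 -0.  -0.6] m [-0.04  0.01  0.02] w 0.0119 q [-0.07  0.41  1.38  0.    1.35 -0.15]
14.02 pos [ 0.597  -0.0032  0.2213] rot [-1.571  0.     0.083] f [-0.3  0.   0. ] m [ 0.04 -0.02  0.01] w 0.012 q [-0.07  0.41  1.38 -0.    1.35 -0.15]
```

View pics/side15.png

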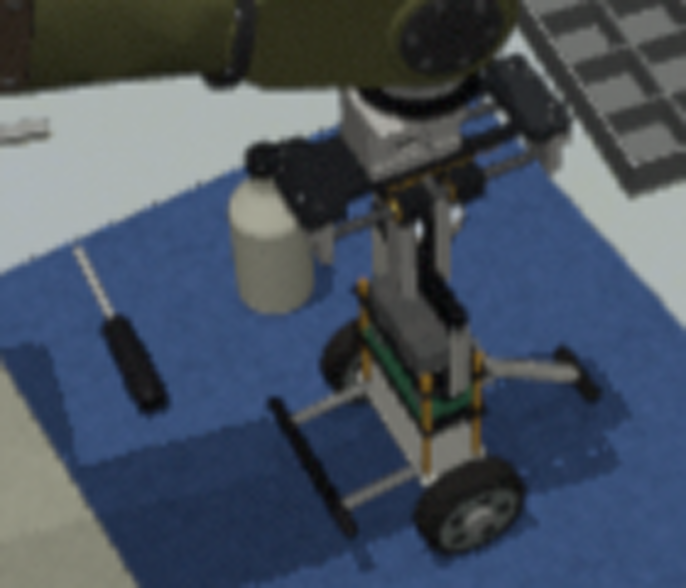

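```bash
cat > fit3.py <<'E'
from h import *
S=lambda u,v:(200+u/4.9,140+v/4.9)
def mk(q):
    k=toe(q);y=np.array([0,.025,0]);b=np.array([-.085,0,.012])
    return [("side",S(563,353),k+y),("side",S(592,394),k-y),("side",S(273,400),b+[0,.06,0]),("side",S(346,528),b-[0,.06,0]),("side",S(479,508),(0,-.086,0))]
def res(v):
    R,t=F([*v[:2],.084,v[2]]); return np.concatenate([proj(n,R.apply(p)+t)[0]-np.array(c) for n,c,p in mk(v[3])])
s=least_squares(res,[.6,0,0,1.8]);print(s.x);print(s.fun.reshape(-1,2).round(1))
s=res([.597,-.0035,0,1.85]);print(s.reshape(-1,2).round(1))
E
python3 fit3.py
```

```text
[ 0.597836   -0.00246164 -0.00654981  1.86083845]
[[-1.  -1.1]
 [ 0.1  0.3]
 [ 0.3 -0.1]
 [ 0.8 -0.5]
 [-0.2  1.4]]
[[-0.9 -1.2]
 [ 0.2  0.2]
 [ 0.2  0.3]
 [ 0.6 -0.1]
 [-0.3  1.7]]
```

Upright with the stand down, both by the fit and by the near-zero forces. I'm handing it in.

```bash
python3 -c "
from h import *
st();print(hand_in())"
```

```text
14.02 pos [ 0.597  -0.0032  0.2213] rot [-1.571  0.     0.083] f [-0.3  0.   0. ] m [ 0.04 -0.02  0.01] w 0.012 q [-0.07  0.41  1.38 -0.    1.35 -0.15]
the job is handed in; nothing more can be done
None
```

I handed the job in at 14.0 s, with the balancer upright on the mat and still held by its handle bar. The kickstand went down first.

- **Kickstand:** I pushed it out and down with the closed fingers. The image fit puts it at about 1.86–1.87 rad against the 1.85 stop, so it is fully home.
- **Standing it up:** I pinched the handle across its 12 mm, swung the balancer up about the axle held about 2–3 mm clear of the mat, and set it down.
- **Uneven first touchdown:** the force readings suggested that only one wheel was touching. I loosened the grip to 3–6 N, shifted the gripper sideways by about 1 mm until the side load went, then gripped again at 25 N.
- **Last checks:** force and moment on the wrist were near zero (under 1 N and 0.05 N m). That means the mat carries the full weight, evenly on both wheels. The gripper is vertical and still, with 12 mm between the fingers. A side-camera fit gives a lean of -0.007 rad, which is within its error.
- **Not confirmed:** in the final pose the arm hid the balancer from the top camera, so wheel contact there rests on the force readings and the side view. The bench items looked unmoved in the cropped views, which did not cover all of them.

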